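# Scoop ice from the tub into the ice bucket

### The arm

A 6-joint arm with a two-finger parallel gripper is mounted at the origin on the work surface. World frame = base frame: x ahead of the robot, y to its left, z up, the work surface at z = 0. Lengths are in m, angles in rad, forces in N, time in s.
With the tool pointing down it reaches from about 0.25 to 0.8 m from the base axis. Payload 8.5 kg.
Tool frame: the origin (TCP) lies between the finger pads; the fingertips stand 17 mm ahead of it and the grasp point (between the pads) lies 2 mm behind it; z points along the fingers, y is the line along which they close (so a half turn about z gives the same grasp; the last joint's range is limited). The gripper opens to 85 mm and grips with 20 to 120 N. Pads are 22 mm wide; open, the fingers measure 114 mm over their backs; the gripper's body (76 mm by 85 mm) begins 54 mm behind the grasp point. The pads swing forward as they close: fully open they stand 13 mm farther back than shut.
Start: joints at [1.276, 0.238, -0.013, 1.319, 0, 1.571], TCP at [0.153, 0.502, 0.248] pointing down, gripper open.
Joint ranges: [-2.66, 2.66], [-1.03, 1.9], [-1.14, 1.46], [-1.82, 2.27], [-1.45, 1.34], [-3.14, 3.14]. Speed limits (rad/s): [2.22, 2.22, 2.79, 3.14, 3.14, 3.14].

### API

Orientations are given as a rotation vector (axis times angle).
In Python, from rig import bot, optics gives the robot as it stands. The module is installed in compiled form; this text tells all that it offers.
- The arm moves only by the shell command python3 -m jog 'ROWS' [FORCE]. ROWS is JSON, a list of rows, each a list of 7 numbers: the shift along the world's x, y, z in mm, then the turn, a rotation vector about the world's x, y, z in degrees, then the closure in counts, from 0 (fully open) to 255 (shut). In form: [[x, y, z, ax, ay, az, claw], ...]. A call has 1 to 20 rows; each row is the pose to reach, as a shift and turn from the pose commanded when the call began; what a row does not reach only later rows make up. A row lasts 1/12 s, in which the tool goes at most 41.7 mm and 7.16 degrees, less where a joint would pass 70% of its speed; a pose out of reach is approached as far as the arm can. A call with a gripper value outside its range is refused whole. The fingers move at their own pace and stop on an object; FORCE is the grip in N (left out, the last holds). Time passes only in rows, so rows that repeat a pose let the fingers close. It gives the time, the measured TCP pose, the force and the opening at its end, in the units of the state.
- bot.get_obs(): the state, without advancing time (a new reading comes with each control period).
- optics.snapshot(name): name is "side" or "top" or "wrist"; returns a dict with "img" (400x640x3 uint8, red, green, blue), "intrinsics" (3x3 intrinsics, pixels), "position" and "orientation" of the camera in the world; the wrist camera has in their place "T_tool_cam" (4x4, takes a point from camera to tool coordinates, whose origin is the TCP and whose axes are the flange's). Camera axes: x right, y up, looking along -z (the intrinsics and any distortion apply to the point x, -y, -z); pixel columns grow to the right and rows downward; lengths in m; the calibration is good to about 2 mm. A picture is of the moment at which its call begins: read the wrist's pose just before it. There is no depth.
- bot.hand_in(): hands the job in, once; it reports no verdict.
The state is a dict: "clock": time; "joint_pos": joint angles; "joint_velocities": joint speeds; "effort": joint torques, N m; "ee_pos": TCP position; "tool_rot": TCP orientation; "force": force on the tool from outside, world axes, zero at the start; "moment": the same for the moment, N m; "finger_gap": finger opening in m.
Only numpy, scipy, OpenCV 4.12 (cv2) and the standard library are available. Lean on these libraries where they do the work, as an engineer would, in place of code of your own. Each camera call takes 0.05 s, during which the arm holds its last target. There are 200 camera calls.

### The job

With the ice scoop, bring at least three of the six ice pieces from the black tub to the steel ice bucket and tip them in; the rest stay in the tub. Do not force the scoop against the tub, never touch the ice with the gripper, and do not shove or knock over the bucket or the other things on the table. Finally lay the scoop back on the middle of its blue mat, standing on its flat underside.

Things in the scene. Friction and masses are not known exactly. Their poses are not given: they have to be found in the camera images.
- tub: Fixed black plastic open tub, 290 x 160 x 100 mm outside, walls and floor 5 mm (inside 280 x 150 mm). Origin: centre of its underside on the table; x along its length (the robot-side end is -x), z up. In it lies a flat grey drain grate as large as its floor, on which the ice lies; the grate's height is not given and differs from run to run (top 15 to 40 mm above the table): feel for it.
- scoop: Aluminium ice scoop, 0.24 kg: flat floor 100 (x) x 112 (y) x 2.5 mm, side walls 45 mm high (22 over the front 18 mm), back wall 50 mm high, open front at +x. A black bar handle along x, above it, held by a post at the back: 20 mm wide, 24 tall, x -56 to +22 mm, z from 81 to 105 mm. Origin: centre of the floor's underside; z up. It starts standing on the mat.
- scoop_grip (a point): The place to grip the handle bar: its centre height, 93 mm above the scoop's underside and 10 mm behind the scoop's centre. Axes as the scoop's.
- scoop_lip (a point): The middle of the scoop's front edge, at its underside, 50 mm ahead of the scoop's origin. Axes as the scoop's.
- mat: Fixed blue mat, 170 x 130 x 5 mm, on which the scoop rests at the start and must lie at the end. Origin: centre of its underside.
- bucket: Loose stainless steel ice bucket, a round open vessel 120 mm high, rim radius 80 mm, wall 4 mm, narrower at the foot, 0.8 kg. Origin: centre of its underside.
- bucket_mid (a point): The middle of the bucket, on its axis 60 mm above its underside.
- ice0: Pale blue-white ice piece, a slippery rounded chunk 36 mm across and 34 mm tall, about 22 g. Origin: its centre. It starts on the grate, in the tub's +x half.
- ice1: Pale blue-white ice piece, a slippery rounded chunk 36 mm across and 34 mm tall, about 22 g. Origin: its centre. It starts on the grate, in the tub's +x half.
- ice2: Pale blue-white ice piece, a slippery rounded chunk 36 mm across and 34 mm tall, about 22 g. Origin: its centre. It starts on the grate, in the tub's +x half.
- ice3: Pale blue-white ice piece, a slippery rounded chunk 36 mm across and 34 mm tall, about 22 g. Origin: its centre. It starts on the grate, in the tub's +x half.
- ice4: Pale blue-white ice piece, a slippery rounded chunk 36 mm across and 34 mm tall, about 22 g. Origin: its centre. It starts on the grate, in the tub's +x half.
- ice5: Pale blue-white ice piece, a slippery rounded chunk 36 mm across and 34 mm tall, about 22 g. Origin: its centre. It starts on the grate, in the tub's +x half.
- sauce: Bystander: red sauce bottle, radius 32, height 190 mm, loose. Origin: centre of its underside.
- beer: Bystander: green bottle, radius 31, height 210 mm, loose. Origin: centre of its underside.
- jar: Bystander: amber jar with yellow lid, radius 40, height 90 mm, loose. Origin: centre of its underside.
- bowl: Bystander: white bowl, radius 70, height 60 mm, loose. Origin: centre of its underside.
- opener0: Bystander: flat bottle opener, 120 x 36 x 8 mm, loose. Origin: its middle, at its underside.
- opener1: Bystander: a second such opener.
There are look-alikes about, which are no part of the job. Leave any purple, red or turquoise look-alike of the scoop alone.

How it is judged:
On the way:
1. a piece of ice rides in the scoop, lifted above the tub's rim (((x of ice0 in the frame of scoop between -0.05 and 0.055 m and y of ice0 in the frame of scoop between -0.056 and 0.056 m and z of ice0 in the frame of scoop between 0 and 0.08 m and height (world z) of ice0 above 0.12 m) or (x of ice1 in the frame of scoop between -0.05 and 0.055 m and y of ice1 in the frame of scoop between -0.056 and 0.056 m and z of ice1 in the frame of scoop between 0 and 0.08 m and height (world z) of ice1 above 0.12 m) or (x of ice2 in the frame of scoop between -0.05 and 0.055 m and y of ice2 in the frame of scoop between -0.056 and 0.056 m and z of ice2 in the frame of scoop between 0 and 0.08 m and height (world z) of ice2 above 0.12 m) or (x of ice3 in the frame of scoop between -0.05 and 0.055 m and y of ice3 in the frame of scoop between -0.056 and 0.056 m and z of ice3 in the frame of scoop between 0 and 0.08 m and height (world z) of ice3 above 0.12 m) or (x of ice4 in the frame of scoop between -0.05 and 0.055 m and y of ice4 in the frame of scoop between -0.056 and 0.056 m and z of ice4 in the frame of scoop between 0 and 0.08 m and height (world z) of ice4 above 0.12 m) or (x of ice5 in the frame of scoop between -0.05 and 0.055 m and y of ice5 in the frame of scoop between -0.056 and 0.056 m and z of ice5 in the frame of scoop between 0 and 0.08 m and height (world z) of ice5 above 0.12 m))), for 0.2 s.
At the end, for the whole second after the job is handed in: At least three ice pieces are in the bucket (centre within 76 mm of its middle), every other piece is inside the tub, all at rest; the bucket stands upright; the scoop stands on the mat on its flat underside (tilt under 0.12 rad), its centre within 50 mm of the mat's centre, at rest ((distance between each of ice0, ice1, ice2 and bucket_mid below 0.076 m or distance between each of ice0, ice1, ice3 and bucket_mid below 0.076 m or distance between each of ice0, ice1, ice4 and bucket_mid below 0.076 m or distance between each of ice0, ice1, ice5 and bucket_mid below 0.076 m or distance between each of ice0, ice2, ice3 and bucket_mid below 0.076 m or distance between each of ice0, ice2, ice4 and bucket_mid below 0.076 m or distance between each of ice0, ice2, ice5 and bucket_mid below 0.076 m or distance between each of ice0, ice3, ice4 and bucket_mid below 0.076 m or distance between each of ice0, ice3, ice5 and bucket_mid below 0.076 m or distance between each of ice0, ice4, ice5 and bucket_mid below 0.076 m or distance between each of ice1, ice2, ice3 and bucket_mid below 0.076 m or distance between each of ice1, ice2, ice4 and bucket_mid below 0.076 m or distance between each of ice1, ice2, ice5 and bucket_mid below 0.076 m or distance between each of ice1, ice3, ice4 and bucket_mid below 0.076 m or distance between each of ice1, ice3, ice5 and bucket_mid below 0.076 m or distance between each of ice1, ice4, ice5 and bucket_mid below 0.076 m or distance between each of ice2, ice3, ice4 and bucket_mid below 0.076 m or distance between each of ice2, ice3, ice5 and bucket_mid below 0.076 m or distance between each of ice2, ice4, ice5 and bucket_mid below 0.076 m or distance between each of ice3, ice4, ice5 and bucket_mid below 0.076 m) and (distance between ice0 and bucket_mid below 0.076 m or (x of ice0 in the frame of tub between -0.14 and 0.14 m and y of ice0 in the frame of tub between -0.075 and 0.075 m and z of ice0 in the frame of tub between 0 and 0.1 m)) and (distance between ice1 and bucket_mid below 0.076 m or (x of ice1 in the frame of tub between -0.14 and 0.14 m and y of ice1 in the frame of tub between -0.075 and 0.075 m and z of ice1 in the frame of tub between 0 and 0.1 m)) and (distance between ice2 and bucket_mid below 0.076 m or (x of ice2 in the frame of tub between -0.14 and 0.14 m and y of ice2 in the frame of tub between -0.075 and 0.075 m and z of ice2 in the frame of tub between 0 and 0.1 m)) and (distance between ice3 and bucket_mid below 0.076 m or (x of ice3 in the frame of tub between -0.14 and 0.14 m and y of ice3 in the frame of tub between -0.075 and 0.075 m and z of ice3 in the frame of tub between 0 and 0.1 m)) and (distance between ice4 and bucket_mid below 0.076 m or (x of ice4 in the frame of tub between -0.14 and 0.14 m and y of ice4 in the frame of tub between -0.075 and 0.075 m and z of ice4 in the frame of tub between 0 and 0.1 m)) and (distance between ice5 and bucket_mid below 0.076 m or (x of ice5 in the frame of tub between -0.14 and 0.14 m and y of ice5 in the frame of tub between -0.075 and 0.075 m and z of ice5 in the frame of tub between 0 and 0.1 m)) and linear speed of each of ice0, ice1, ice2, ice3, ice4, ice5 below 0.05 m/s and angle between bucket's own z axis and vertical below 0.1 rad and horizontal distance between scoop and mat below 0.05 m and z of scoop in the frame of mat between 0.001 and 0.012 m and angle between scoop's own z axis and vertical below 0.12 rad and linear speed of scoop below 0.02 m/s); the robot touches nothing.
It fails at once if the gripper touches the ice (contact force between any of the arm, the fingers and ice0 above 0.3 N or contact force between any of the arm, the fingers and ice1 above 0.3 N or contact force between any of the arm, the fingers and ice2 above 0.3 N or contact force between any of the arm, the fingers and ice3 above 0.3 N or contact force between any of the arm, the fingers and ice4 above 0.3 N or contact force between any of the arm, the fingers and ice5 above 0.3 N).
It fails at once if the scoop is forced against the tub with more than 50 N (contact force between scoop and tub above 50 N).
It fails at once if the bucket is shifted by more than 40 mm or tipped (distance of bucket from where it was at the start of the episode above 0.04 m or angle between bucket's own z axis and vertical above 0.3 rad).
It fails at once if a bystander is pushed more than 30 mm or knocked over (distance of any of sauce, beer, jar, bowl, opener0, opener1 from where it was at the start of the episode above 0.03 m or angle between any of sauce, beer, jar, bowl, opener0, opener1's own z axis and vertical above 0.4 rad).
It also fails if it takes over 72 s, if anything falls off the work surface, if the arm or the gripper's body presses on something with over 40 N, if the wrist force passes 120 N, or if a joint passes its speed limit or range.

## Working session

There is one attempt and no reset: what is moved stays moved. The work goes in short steps, Python scripts to look and compute and a shell command to move; the robot and the scene stay as the last step left them, time stands still between calls to the robot, and variables do not carry over. Pictures are saved under pics/ and viewed, on a budget of 10 in all, crops included, one or two more only if the job needs it, and the job is handed in when it is done.

```bash
mkdir -p pics; cat > h.py <<'E'
import numpy as np, cv2
from rig import bot, optics
from scipy.spatial.transform import Rotation as R
def cam(name):
    o=bot.get_obs(); s=optics.snapshot(name)
    if name=="wrist":
        T=np.eye(4); T[:3,:3]=R.from_rotvec(o["tool_rot"]).as_matrix(); T[:3,3]=o["ee_pos"]
        T=T@np.array(s["T_tool_cam"]); P,Q=T[:3,3],T[:3,:3]
    else:
        P=np.array(s["position"]); q=np.array(s["orientation"])
        Q=q if q.shape==(3,3) else (R.from_rotvec(q).as_matrix() if q.size==3 else R.from_quat(q).as_matrix())
    return s["img"],np.array(s["intrinsics"]),P,Q,s
def ray(u,v,z,K,P,Q):
    d=Q@(np.array([1,-1,-1])*(np.linalg.inv(K)@[u,v,1])); return P+d*(z-P[2])/d[2]
def proj(p,K,P,Q):
    c=Q.T@(np.array(p)-P); c=c*[1,-1,-1]; q=K@c; return q[:2]/q[2]
E
python3 - <<'E'
from h import *
for n in ("top","side"):
    im,K,P,Q,s=cam(n); print(n,[k for k in s],K.tolist(),P,Q.tolist(),s.get("orientation"))
    cv2.imwrite(f"pics/{n}0.png",im[...,::-1]); np.savez(f"{n}.npz",im=im,K=K,P=P,Q=Q)
print(bot.get_obs())
E
```

```text
top ['img', 'intrinsics', 'position', 'orientation'] [[425.46470428339427, 0.0, 320.3888659881465], [0.0, 425.46470428339427, 200.28953001079037], [0.0, 0.0, 1.0]] [0.42214315 0.01425225 1.34799156] [[-0.021011325842260065, 0.9987642420998297, -0.04503901518798137], [-0.9995965675452505, -0.020125043548672505, 0.020042075090107397], [0.019110895795431543, 0.04544195555779787, 0.9987841620375143]] [ 0.02022251 -0.05107395 -1.59102601]
side ['img', 'intrinsics', 'position', 'orientation'] [[463.59988491993516, 0.0, 322.15922596044993], [0.0, 463.59988491993516, 199.50228249412478], [0.0, 0.0, 1.0]] [0.05858992 0.88839154 0.971521  ] [[-0.8935110978498899, 0.312021307546541, -0.3229251022389428], [-0.448780880726779, -0.5960270240535195, 0.6658434558452928], [0.015285258034500204, 0.7398611290200701, 0.6725859578165205]] [ 0.24001108 -1.09668718 -2.46699127]
{'clock': 0.1, 'joint_pos': array([ 1.27600225e+00,  2.38736981e-01, -1.41672036e-02,  1.31920192e+00,
        1.38032383e-05,  1.57080870e+00]), 'joint_velocities': array([ 0.00037351, -0.00060527,  0.00160539, -0.00124127,  0.00091019,
       -0.0004593 ]), 'effort': array([-8.99646584e-04, -5.39717960e+01,  3.47000742e+01,  1.34168740e-02,
       -5.63490767e-05,  6.38944343e-06]), 'ee_pos': array([0.15242924, 0.50201808, 0.24773447]), 'tool_rot': array([-4.61375412e-01, -3.10732018e+00,  2.03176838e-03]), 'force': array([-1.02559357,  0.19331627, -0.15066673]), 'moment': array([-0.01622095, -0.00150226, -0.05396157]), 'finger_gap': 0.08529531281402826}
```

View pics/top0.png

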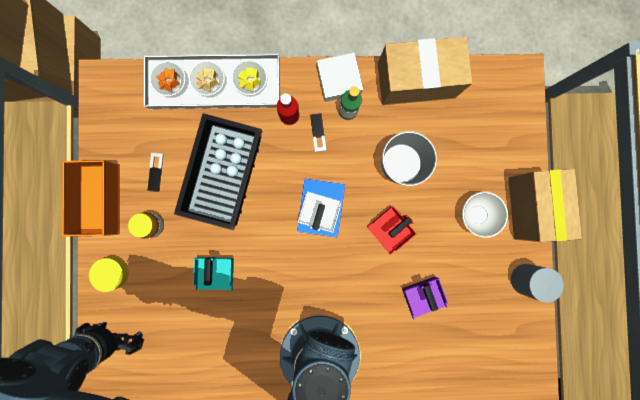

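View pics/side0.png

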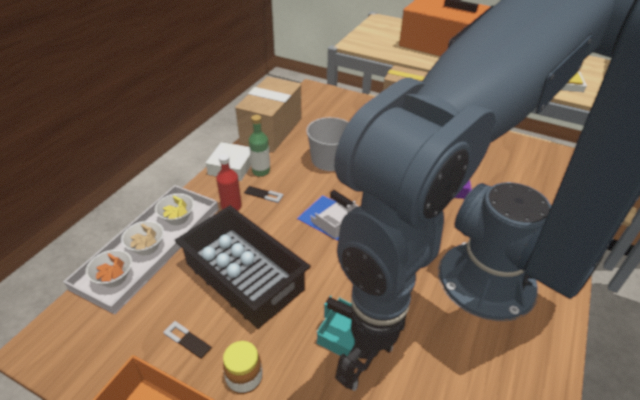

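Top view: tub centre at about (218,171), with the ice at about (222,155). The real scoop is on its mat at (320,208) and the bucket is at (409,158). The red scoop at (390,228), the purple one and the turquoise one are look-alikes. I'll enlarge the crop.

```bash
python3 - <<'E'
from h import *
im=np.load("top.npz")["im"][105:245,170:445]
b=cv2.resize(im,None,fx=2.9,fy=2.9,interpolation=cv2.INTER_CUBIC)
a=np.vstack([b])
for i in range(0,275,25): cv2.putText(a,str(170+i),(int(i*2.9),10),0,.35,(255,0,0)); cv2.line(a,(int(i*2.9),12),(int(i*2.9),18),(255,0,0))
for i in range(0,140,20): cv2.putText(a,str(105+i),(0,int(i*2.9)+4),0,.35,(255,0,0))
cv2.imwrite("pics/crop.png",a[...,::-1])
E
```

```text
(no output)
```

View pics/crop.png

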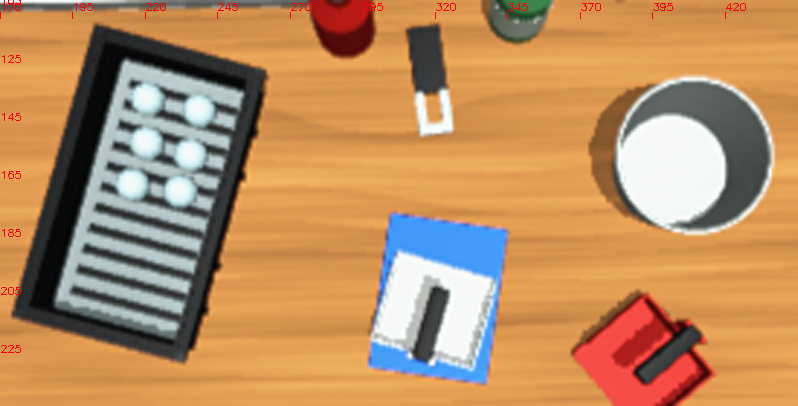

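Crop pixels:
- **Tub rim corners:** (97,25), (266,70), (186,361), (13,317).
- **Mat corners:** (391,213), (508,230), (487,384), (369,366).
- **Handle:** runs from (421,358) to (440,290).
- **Bucket rim centre:** (694,155).
- **Ice:** six pieces, in 3 rows of 2.

```bash
cat > g.py <<'E'
from h import *
d=np.load("top.npz");K,P,Q=d["K"],d["P"],d["Q"]
f=lambda pts,z:np.array([ray(170+x/2.9,105+y/2.9,z,K,P,Q)[:2] for x,y in pts])
np.set_printoptions(precision=4,suppress=True)
for n,pts,z in (("tub",[(97,25),(266,70),(186,361),(13,317)],.1),("mat",[(391,213),(508,230),(487,384),(369,366)],.005)):
    c=f(pts,z); m=c.mean(0); print(n,m,[np.linalg.norm(c[i]-c[i-1]) for i in range(4)]); ax=(c[0]+c[1]-c[2]-c[3]); 
    yaw=np.arctan2(ax[1],ax[0]); print("yaw",np.degrees(yaw))
    if n=="tub": tm,ty=m,yaw
h=f([(421,358),(440,290)],.11); v=h[1]-h[0]; print("handle",h,np.linalg.norm(v),np.degrees(np.arctan2(v[1],v[0])))
fl=f([(400,252),(496,278)],.027);print("scoop front corners",fl)
print("bucket",f([(694,155)],.12))
i=f([(147,98),(199,109),(145,142),(190,154),(131,184),(181,190)],.047)
Rt=np.array([[np.cos(ty),-np.sin(ty)],[np.sin(ty),np.cos(ty)]])
print("ice world",i,"tub",(i-tm)@Rt)
E
python3 g.py; python3 - <<'E'
from h import *
o=bot.get_obs(); print(R.from_rotvec(o["tool_rot"]).as_matrix().round(3))
E
```

```text
tub [0.5694 0.2861] [np.float64(0.3074427660970131), np.float64(0.17761205227128105), np.float64(0.30574038801804737), np.float64(0.17909866321642604)]
yaw -16.201985304663236
mat [ 0.459  -0.0151] [np.float64(0.1682802399764122), np.float64(0.1291484143691911), np.float64(0.1693994606341104), np.float64(0.1296122316323934)]
yaw -9.182526802626043
handle [[ 0.3964  0.0063]
 [ 0.4642 -0.0142]] 0.07074913097865128 -16.815739647103882
scoop front corners [[ 0.5086  0.0259]
 [ 0.4786 -0.0765]]
bucket [[ 0.5943 -0.2721]]
ice world [[0.6758 0.29  ]
 [0.6631 0.2354]
 [0.629  0.2926]
 [0.6154 0.2454]
 [0.5847 0.3078]
 [0.5774 0.2554]] tub [[ 0.1011  0.0335]
 [ 0.1041 -0.0225]
 [ 0.0554  0.0229]
 [ 0.0555 -0.0262]
 [ 0.0087  0.0251]
 [ 0.0162 -0.0273]]
[[-0.957  0.291 -0.   ]
 [ 0.291  0.957 -0.001]
 [ 0.    -0.001 -1.   ]]
```

```bash
r='[284,-508,0,0,0,0,0]'; python3 -m jog '[[284,-508,0,0,0,0,0],[284,-508,0,0,0,0,0],[284,-508,0,0,0,0,0],[284,-508,0,0,0,0,0],[284,-508,0,0,0,0,0],[284,-508,0,0,0,0,0],[284,-508,0,0,0,0,0],[284,-508,0,0,0,0,0],[284,-508,0,0,0,0,0],[284,-508,0,0,0,0,0],[284,-508,0,0,0,0,0],[284,-508,0,0,0,0,0],[284,-508,0,0,0,0,0],[284,-508,0,0,0,0,0],[284,-508,0,0,0,0,0],[284,-508,0,0,0,0,0],[284,-508,0,0,0,0,0]]'
python3 - <<'E'
from h import *
im,K,P,Q,s=cam("wrist"); np.savez("w1.npz",im=im,K=K,P=P,Q=Q)
im2,*_=cam("top")
cv2.imwrite("pics/w1.png",np.vstack([im,])[...,::-1]); print(P,Q.round(2).tolist(),bot.get_obs()["joint_pos"].round(2))
E
```

```text
clock: 1.52
ee_pos: [0.4361, -0.0059, 0.2479]
tool_rot: [-0.463, -3.106, -0.0]
force: [-0.6, -0.1, 0.7]
finger_gap: 0.0854
[0.36816564 0.01521511 0.37405874] [[0.29, -0.92, -0.27], [0.96, 0.28, 0.08], [-0.0, -0.28, 0.96]] [-0.01  0.09 -0.2   1.28  0.    0.28]
```

View pics/w1.png

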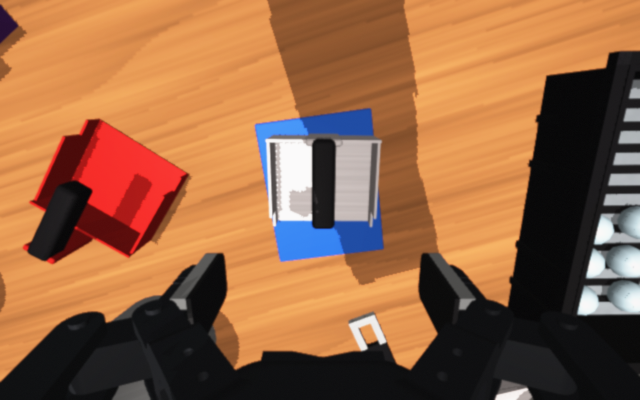

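Wrist view: the handle is directly ahead, running from (324,141) to (323,227), aligned with the image axis. The mat corners are at (256,124), (371,109), (383,248) and (281,261).

```bash
python3 - <<'E'
from h import *
d=np.load("w1.npz");K,P,Q=d["K"],d["P"],d["Q"]
f=lambda u,v,z:ray(u,v,z,K,P,Q)[:2].round(4)
a,b=f(324,141,.11),f(323,227,.11);v=b-a;print(a,b,np.linalg.norm(v),np.degrees(np.arctan2(v[1],v[0])))
u=v/np.linalg.norm(v); m=(a+b)/2; print("grip",m+u*.007,"origin",m+.017*u, "mat",np.mean([f(*p,.005) for p in((256,124),(371,109),(383,248),(281,261))],0))
E
```

```text
[0.3961 0.008 ] [ 0.4663 -0.0142] 0.07362662561872572 -17.549002229067774
grip [ 0.43787422 -0.00521065] origin [ 0.44740881 -0.00822586] mat [ 0.460825 -0.0124  ]
```

```bash
python3 -m jog '[[2,0,-40,0,0,0,0],[2,0,-80,0,0,0,0],[2,0,-115,0,0,0,0],[2,0,-140,0,0,0,0],[2,0,-152,0,0,0,0],[2,0,-152,0,0,0,0],[2,0,-152,0,0,0,255],[2,0,-152,0,0,0,255],[2,0,-152,0,0,0,255],[2,0,-152,0,0,0,255],[2,0,-152,0,0,0,255],[2,0,-152,0,0,0,255],[2,0,-152,0,0,0,255],[2,0,-152,0,0,0,255],[2,0,-152,0,0,0,255]]' 110
python3 -m jog '[[0,0,20,0,0,0,255],[0,0,60,0,0,0,255],[0,0,100,0,0,0,255],[0,0,130,0,0,0,255],[0,0,130,0,0,0,255],[0,0,130,0,0,0,255]]'
```

```text
clock: 2.87
ee_pos: [0.4391, -0.0057, 0.0971]
tool_rot: [0.461, 3.106, 0.0]
force: [-0.7, 0.1, 6.0]
finger_gap: 0.0186
clock: 3.37
ee_pos: [0.4394, -0.0058, 0.2276]
tool_rot: [0.461, 3.104, 0.001]
force: [-0.1, 0.2, -3.5]
finger_gap: 0.018
```

```bash
python3 - <<'E'
from h import *
from scipy.optimize import minimize
d=np.load("top.npz");im,K,P,Q=d["im"],d["K"],d["P"],d["Q"]
hsv=cv2.cvtColor(im,cv2.COLOR_RGB2HSV); S=8
m=((hsv[...,1]<90)|(hsv[...,2]<55)).astype(np.uint8)
n,l=cv2.connectedComponents(m); m=(l==l[195,193]).astype(np.uint8) 
m=m[100:240,165:275]; m=cv2.morphologyEx(cv2.resize(m*255,None,fx=S,fy=S,interpolation=cv2.INTER_LINEAR),cv2.MORPH_CLOSE,np.ones((25,25)))>127
def sil(p):
    x,y,a=p[0],p[1],p[2]; c,s=np.cos(a),np.sin(a)
    q=[]
    for z in (0,.1):
        for sx in(1,-1):
            for sy in(1,-1):
                X,Y=sx*.145,sy*.08
                q.append((proj([x+c*X-s*Y,y+s*X+c*Y,z],K,P,Q)-[165,100]+.5)*S)
    im0=np.zeros(m.shape,np.uint8); cv2.fillConvexPoly(im0,cv2.convexHull(np.float32(q)).astype(np.int32),1); return im0>0
f=lambda p:1-(sil(p)&m).sum()/(sil(p)|m).sum()
p0=np.array([.575,.29,-.283])
r=minimize(f,p0,method="Nelder-Mead",options=dict(initial_simplex=[p0,p0+[.01,0,0],p0+[0,.01,0],p0+[0,0,.05]]))
print(r.x,np.degrees(r.x[2]),r.fun,m.sum(),sil(r.x).sum())
c,s=np.cos(r.x[2]),np.sin(r.x[2])
for u,v in [(147,98),(199,109),(145,142),(190,154),(131,184),(181,190)]:
    w=ray(170+u/2.9,105+v/2.9,.045,K,P,Q)[:2]-r.x[:2]; print((w@np.array([[c,-s],[s,c]])).round(4))
g=[ray(170+u/2.9,105+v/2.9,.03,K,P,Q)[:2] for u,v in((124,60),(243,92),(181,338),(54,300))]
print("grate corners",np.array(g).round(3),np.mean(g,0))
E
```

```text
[ 0.57239827  0.29574479 -0.29315162] -16.79635067461878 0.07730357869983306 415016 382978
[0.1009 0.0249]
[ 0.1045 -0.0311]
[0.0553 0.0139]
[ 0.0559 -0.0353]
[0.0084 0.0156]
[ 0.0166 -0.0368]
grate corners [[0.721 0.318]
 [0.684 0.191]
 [0.421 0.26 ]
 [0.465 0.394]] [0.57262123 0.29083944]
```

```bash
python3 -m jog '[[48,319,10,0,0,0,255],[48,319,10,0,0,0,255],[48,319,10,0,0,0,255],[48,319,10,0,0,0,255],[48,319,10,0,0,0,255],[48,319,10,0,0,0,255],[48,319,10,0,0,0,255],[48,319,10,0,0,0,255],[48,319,10,0,0,0,255],[48,319,10,0,0,0,255],[48,319,10,0,0,0,255]]'
python3 - <<'E'
from h import *
im,K,P,Q,s=cam("wrist"); np.savez("w2.npz",im=im,K=K,P=P,Q=Q)
t,Kt,Pt,Qt,_=cam("top"); t=t[95:235,150:300]; t=cv2.resize(t,None,fx=2.86,fy=2.86,interpolation=cv2.INTER_CUBIC)[:400]
w=np.hstack([cv2.resize(im,(368,230)),np.zeros((230,2,3),np.uint8)])
cv2.imwrite("pics/w2.png",np.vstack([im[...,::-1]]))
cv2.imwrite("pics/t2.png",t[...,::-1])
E
```

```text
clock: 4.28
ee_pos: [0.4857, 0.3127, 0.2344]
tool_rot: [-0.46, -3.105, 0.004]
force: [0.4, -1.1, -2.9]
finger_gap: 0.0182
```

View pics/w2.png

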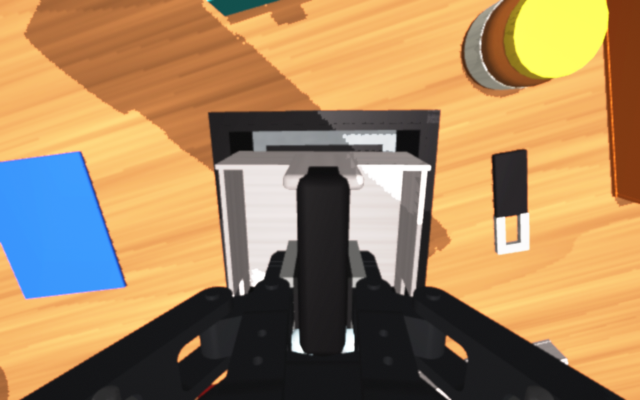

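The tub's near rim is level in the image. Its outer corners are (209,112) and (439,111), and the inner ones about (229,131) and (421,130). The back of the scoop spans columns 217 to 432.

```bash
python3 - <<'E'
from h import *
d=np.load("w2.npz");K,P,Q=d["K"],d["P"],d["Q"]
f=lambda u,v,z:ray(u,v,z,K,P,Q)[:2]
o=bot.get_obs();e=o["ee_pos"];a=-np.radians(16.8);X=np.array([np.cos(a),np.sin(a)]);Y=np.array([-X[1],X[0]])
print(e)
L,Rr=f(209,112,.1),f(439,111,.1); v=Rr-L; print(L,Rr,np.linalg.norm(v),"yaw",np.degrees(np.arctan2(v[1],v[0]))-90)
m=(L+Rr)/2; print("tub centre",m+X*.145, "tcp in tub",(e[:2]-m-X*.145)@X,(e[:2]-m-X*.145)@Y)
for c in((229,131),(421,130)): q=f(*c,.1)-m-X*.145; print("inner rim",q@X,q@Y)
zb=e[2]-.091+.05
for c in((217,164),(432,164)): q=f(*c,zb)-m-X*.145; print("scoop back top",q@X,q@Y)
E
```

```text
[0.48613191 0.31200357 0.2354708 ]
[0.39804629 0.24755977] [0.44882198 0.41759298] 0.17745270486108783 yaw -16.62679076422735
tub centre [0.56224546 0.29066677] tcp in tub -0.07903199853173146 -0.0015730980891243552
inner rim -0.13029749630680063 -0.07442704959489346
inner rim -0.13091632068415404 0.0760641815953473
scoop back top -0.12100930976268715 -0.055092637808698136
scoop back top -0.12093466563260866 0.05544538155122654
```

```bash
python3 -m jog '[[4,-1,-30,0,0,0,255],[4,-1,-60,0,0,0,255],[4,-1,-80,0,0,0,255],[4,-1,-92,0,0,0,255],[4,-1,-97,0,0,0,255],[4,-1,-97,0,0,0,255]]'; for i in 1 ; do python3 -m jog '[[0,0,-2,0,0,0,255],[0,0,-4,0,0,0,255],[0,0,-4,0,0,0,255]]'; done
```

```text
clock: 4.88
ee_pos: [0.49, 0.3109, 0.1384]
tool_rot: [-0.463, -3.106, 0.002]
force: [-0.2, -1.2, -2.2]
finger_gap: 0.0184
clock: 5.13
ee_pos: [0.4909, 0.3123, 0.136]
tool_rot: [0.462, 3.106, 0.001]
force: [-0.3, -0.2, -3.0]
finger_gap: 0.0183
```

```bash
python3 -m jog '[[0,0,-2,0,0,0,255],[0,0,-4,0,0,0,255],[0,0,-4,0,0,0,255]]';python3 -m jog '[[0,0,-2,0,0,0,255],[0,0,-3,0,0,0,255],[0,0,-3,0,0,0,255]]'
```

```text
clock: 5.38
ee_pos: [0.4904, 0.3123, 0.1311]
tool_rot: [-0.461, -3.107, 0.0]
force: [0.1, 0.1, -2.5]
finger_gap: 0.0184
clock: 5.63
ee_pos: [0.4904, 0.3123, 0.128]
tool_rot: [-0.461, -3.107, 0.001]
force: [-0.4, -0.2, -2.9]
finger_gap: 0.0184
```

```bash
python3 -m jog '[[0,0,-2,0,0,0,255],[0,0,-3,0,0,0,255],[0,0,-3,0,0,0,255]]';python3 -m jog '[[0,0,-2,0,0,0,255],[0,0,-3,0,0,0,255],[0,0,-3,0,0,0,255]]'
```

```text
clock: 5.88
ee_pos: [0.4904, 0.3122, 0.125]
tool_rot: [-0.461, -3.107, 0.001]
force: [-0.1, -0.0, -3.1]
finger_gap: 0.0185
clock: 6.13
ee_pos: [0.4904, 0.3122, 0.122]
tool_rot: [-0.461, -3.107, 0.001]
force: [-0.2, 0.7, -3.1]
finger_gap: 0.0184
```

```bash
python3 -m jog '[[0,0,-2,0,0,0,255],[0,0,-2,0,0,0,255],[0,0,-2,0,0,0,255]]';python3 -m jog '[[0,0,-2,0,0,0,255],[0,0,-2,0,0,0,255],[0,0,-2,0,0,0,255]]'
```

```text
clock: 6.38
ee_pos: [0.4905, 0.3123, 0.1202]
tool_rot: [-0.461, -3.107, 0.0]
force: [0.7, 0.0, -2.9]
finger_gap: 0.0182
clock: 6.63
ee_pos: [0.4904, 0.3123, 0.1182]
tool_rot: [-0.461, -3.107, 0.0]
force: [-0.8, -0.1, -2.4]
finger_gap: 0.0184
```

```bash
python3 -m jog '[[0,0,-2,0,0,0,255],[0,0,-2,0,0,0,255],[0,0,-2,0,0,0,255]]';python3 -m jog '[[0,0,-2,0,0,0,255],[0,0,-2,0,0,0,255],[0,0,-2,0,0,0,255]]'
```

```text
clock: 6.88
ee_pos: [0.4904, 0.3123, 0.1162]
tool_rot: [-0.461, -3.107, 0.0]
force: [-1.4, 1.3, -2.9]
finger_gap: 0.0183
clock: 7.13
ee_pos: [0.4906, 0.3123, 0.1149]
tool_rot: [0.461, 3.107, 0.001]
force: [-1.8, -1.8, 5.1]
finger_gap: 0.0187
```

```bash
python3 -m jog '[[5,-1.5,0.5,0,0,0,255],[10,-3,0.5,0,0,0,255],[14,-4,0.5,0,0,0,255],[19,-6,0.5,0,0,0,255],[24,-7,0.5,0,0,0,255],[29,-9,0.5,0,0,0,255],[33,-10,0.5,0,0,0,255],[38,-11.5,0.5,0,0,0,255],[43,-13,0.5,0,0,0,255],[48,-14.5,0.5,0,0,0,255],[53,-16,0.5,0,0,0,255],[57,-17,0.5,0,0,0,255],[62,-19,0.5,0,0,0,255],[67,-20,0.5,0,0,0,255],[72,-22,0.5,0,0,0,255],[77,-23,0.5,0,0,0,255]]'
python3 -m jog '[[5,-1.5,0,0,0,0,255],[10,-3,0,0,0,0,255],[14,-4,0,0,0,0,255],[19,-6,0,0,0,0,255],[24,-7,0,0,0,0,255],[29,-9,0,0,0,0,255]]'
python3 - <<'E'
from h import *
t,*_=cam("top"); t=t[95:235,150:300]; cv2.imwrite("pics/t3.png",cv2.resize(t,None,fx=4,fy=4,interpolation=cv2.INTER_CUBIC)[...,::-1])
E
```

```text
clock: 8.47
ee_pos: [0.5679, 0.2891, 0.1149]
tool_rot: [-0.461, -3.107, -0.0]
force: [-4.3, -0.2, 6.0]
finger_gap: 0.0186
clock: 8.97
ee_pos: [0.5968, 0.2804, 0.115]
tool_rot: [-0.461, -3.107, -0.001]
force: [-2.2, 1.3, 2.7]
finger_gap: 0.0185
```

View pics/t3.png

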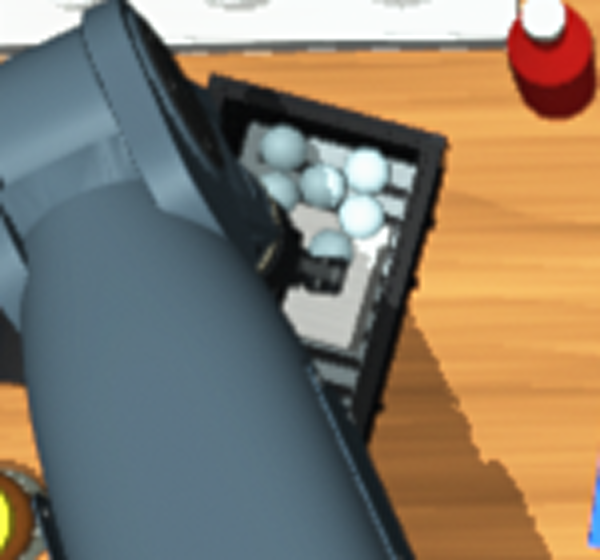

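The pieces are packing against the far wall and onto the lip, with one already well inside at (330,245). I'll keep advancing.

```bash
python3 -m jog '[[4,-1,0,0,0,0,255],[8,-2.5,0,0,0,0,255],[11,-3.5,0,0,0,0,255],[15,-4.5,0,0,0,0,255],[19,-6,0,0,0,0,255]]'; python3 -m jog '[[4,-1,0,0,0,0,255],[8,-2.5,0,0,0,0,255],[11,-3.5,0,0,0,0,255],[11,-3.5,0,0,0,0,255]]'
```

```text
clock: 9.43
ee_pos: [0.6158, 0.2743, 0.115]
tool_rot: [-0.461, -3.107, -0.0]
force: [-3.6, 0.9, 5.7]
finger_gap: 0.0184
clock: 9.77
ee_pos: [0.6268, 0.2707, 0.115]
tool_rot: [-0.461, -3.107, -0.001]
force: [-4.8, 2.2, 5.8]
finger_gap: 0.018
```

```bash
python3 -m jog '[[3,-1,0,0,0,0,255],[6,-2,0,0,0,0,255],[8,-2.5,0,0,0,0,255],[8,-2.5,0,0,0,0,255]]'
python3 - <<'E'
from h import *
print(bot.get_obs()["moment"].round(2))
t,*_=cam("top"); t=t[95:195,190:290]; a=cv2.resize(t,(400,400),interpolation=cv2.INTER_CUBIC)
s,*_=cam("side"); b=cv2.resize(s[190:330,170:310],(400,400),interpolation=cv2.INTER_CUBIC)
cv2.imwrite("pics/t4.png",np.hstack([a,b])[...,::-1])
E
```

```text
clock: 10.1
ee_pos: [0.6349, 0.2681, 0.1149]
tool_rot: [-0.462, -3.107, -0.0]
force: [-4.1, 0.8, 6.0]
finger_gap: 0.0187
[0.3  0.53 0.05]
```

View pics/t4.png

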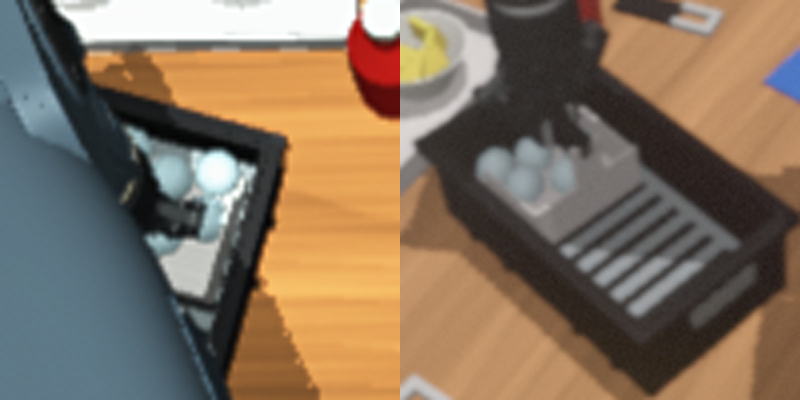

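The side view shows at least four pieces in the scoop's front half. I'll push 4 mm more, tilt the lip up, then lift slightly and check.

```bash
python3 -m jog '[[2,-0.6,0,0,0,0,255],[4,-1.2,0,0,0,0,255],[4,-1.2,0.5,0,0,0,255],[0,0,2,-0.7,-2.4,0,255],[-3.5,1.1,4,-1.45,-4.8,0,255],[-7,2.1,5.5,-2.2,-7.2,0,255],[-10.5,3.2,7,-2.9,-9.6,0,255],[-13.5,4.1,8,-3.6,-12,0,255],[-16.7,5.1,9,-4.3,-14.3,0,255],[-20,6,10,-5,-16.7,0,255],[-22.5,6.8,11,-5.8,-19.1,0,255],[-22.5,6.8,11,-5.8,-19.1,0,255],[-22.5,6.8,11,-5.8,-19.1,0,255]]'
python3 -m jog '[[-2,0.5,6,0,0,0,255],[-4,1,15,0,0,0,255],[-6,2,25,0,0,0,255],[-8,2,40,0,0,0,255],[-10,3,55,0,0,0,255],[-10,3,70,0,0,0,255],[-10,3,85,0,0,0,255],[-10,3,100,0,0,0,255],[-10,3,115,0,0,0,255],[-10,3,125,0,0,0,255],[-10,3,130,0,0,0,255],[-10,3,130,0,0,0,255]]'
python3 - <<'E'
from h import *
t,*_=cam("top"); t=t[85:205,180:300]; a=cv2.resize(t,(400,400),interpolation=cv2.INTER_CUBIC)
s,*_=cam("side"); b=cv2.resize(s[130:320,140:330],(400,400),interpolation=cv2.INTER_CUBIC)
cv2.imwrite("pics/t5.png",np.hstack([a,b])[...,::-1])
E
```

```text
clock: 11.28
ee_pos: [0.6113, 0.275, 0.125]
tool_rot: [0.41, 2.768, -0.074]
force: [0.5, -0.4, -3.6]
finger_gap: 0.0184
clock: 12.28
ee_pos: [0.6027, 0.2783, 0.2576]
tool_rot: [0.411, 2.764, -0.07]
force: [0.1, 0.6, -3.8]
finger_gap: 0.0183
```

View pics/t5.png

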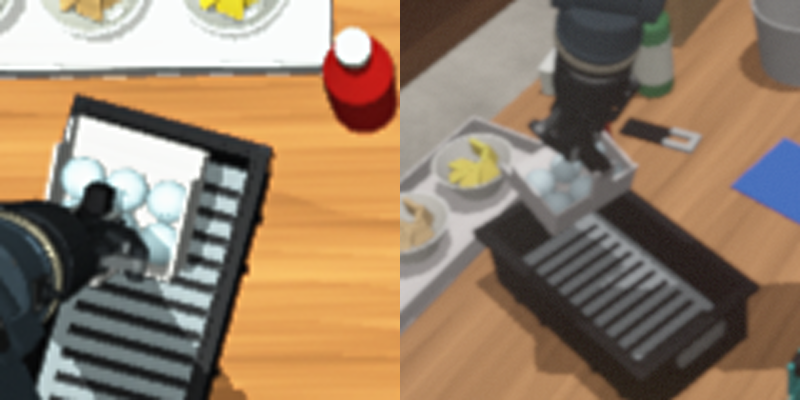

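Tub is empty in the view, with five pieces visible in the scoop and probably all six aboard. I'll carry it round, retreating in x and rising clear of the bottles while yawing by -80°.

```bash
python3 -m jog '[[-3,-5,2,0,0,-1.6,255],[-9,-14,5,0,0,-5,255],[-18,-28,9,0,0,-10,255],[-28,-44,14,0,0,-15,255],[-39,-60,19,0,0,-21,255],[-50,-76,24,0,0,-26.5,255],[-60,-92,29,0,0,-32,255],[-70,-108,34,0,0,-37.5,255],[-81,-124,39,0,0,-43,255],[-92,-140,44,0,0,-48.5,255],[-102,-156,49,0,0,-54,255],[-112,-172,53,0,0,-59.5,255],[-122,-186,57,0,0,-65,255],[-130,-200,61,0,0,-70,255],[-138,-212,65,0,0,-74,255],[-144,-221,68,0,0,-77,255],[-148,-228,70,0,0,-79,255],[-150,-230,70,0,0,-80,255],[-150,-230,70,0,0,-80,255]]'
python3 - <<'E'
from h import *
d=np.load("top.npz");print("beer cap",ray(352,93,.21,d["K"],d["P"],d["Q"]))
o=bot.get_obs();M=R.from_rotvec(o["tool_rot"]).as_matrix();print(M.round(3).tolist(),o["joint_pos"].round(2))
# scoop axes: x=-tool x, y=tool y, z=-tool z
S=np.c_[-M[:,0],M[:,1],-M[:,2]]; 
if S[2,2]<0: print("flip?")
print("lip",o["ee_pos"]+S@[.06,0,-.091],"head",np.degrees(np.arctan2(S[1,0],S[0,0])),o["ee_pos"])
E
```

```text
clock: 13.97
ee_pos: [0.4519, 0.0478, 0.3254]
tool_rot: [2.161, 1.914, -0.381]
force: [-0.4, -0.2, -2.8]
finger_gap: 0.0184
beer cap [ 0.76303849 -0.10046388  0.21      ]
[[0.114, 0.993, -0.042], [0.933, -0.121, -0.339], [-0.341, -0.0, -0.94]] [ 0.3   0.19  0.08  1.6  -0.32  2.02]
lip [ 0.44132283 -0.03898905  0.26035525] head -96.93863972810172 [0.45193187 0.04782348 0.32540932]
```

```bash
python3 -m jog '[[4,-6,0,0,0,0,255],[12,-17,0,0,0,0,255],[23,-32,0,0,0,0,255],[37,-51,0,0,0,0,255],[51,-70,0,0,0,0,255],[65,-89,0,0,0,0,255],[79,-108,0,0,0,0,255],[93,-127,0,0,0,0,255],[107,-146,-5,0,0,0,255],[119,-164,-15,0,0,0,255],[132,-181,-30,0,0,0,255],[143,-196,-47,0,0,0,255],[150,-207,-65,0,0,0,255],[155,-213,-80,0,0,0,255],[155,-213,-88,0,0,0,255],[155,-213,-90,0,0,0,255],[155,-213,-90,0,0,0,255]]'
python3 - <<'E'
from h import *
o=bot.get_obs();M=R.from_rotvec(o["tool_rot"]).as_matrix();S=np.c_[-M[:,0],M[:,1],-M[:,2]]
l=o["ee_pos"]+S@[.06,0,-.091];print(l,o["joint_pos"].round(2))
t,K,P,Q,_=cam("top"); print(proj(l,K,P,Q)); a=cv2.resize(t[90:240,330:480],(400,400),interpolation=cv2.INTER_CUBIC)
s,*_=cam("side"); b=cv2.resize(s[60:220,230:390],(400,400),interpolation=cv2.INTER_CUBIC)
cv2.imwrite("pics/t6.png",np.hstack([a,b])[...,::-1])
E
```

```text
clock: 15.38
ee_pos: [0.6067, -0.1644, 0.2352]
tool_rot: [2.16, 1.916, -0.382]
force: [0.5, 0.3, -2.3]
finger_gap: 0.018
[ 0.59615257 -0.25125379  0.17018254] [-0.11  0.42  0.17  1.33 -0.35  1.58]
[405.95632239 155.36016722]
```

View pics/t6.png

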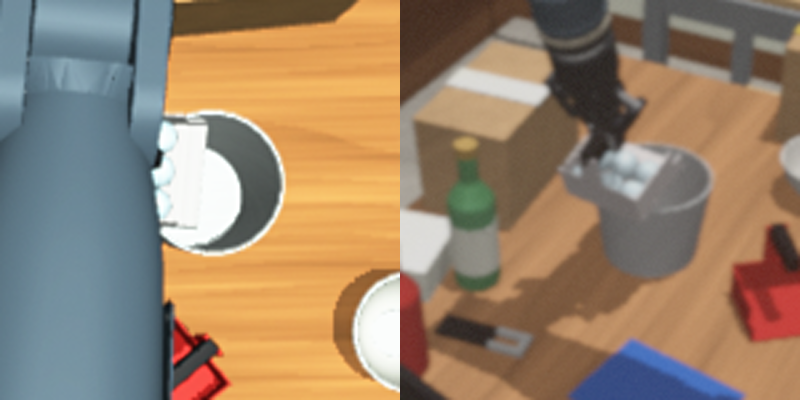

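The lip is about 15 mm short of the bucket's centre and clear of the rim, with the ice at the back of the scoop. I'll pour, pivoting about the lip.

```bash
python3 -m jog '[[-0.7,-6,3.5,5,-0.6,0,255],[-1.5,-12.5,7,9.9,-1.2,0,255],[-2.4,-20,9,14.9,-1.8,0,255],[-3.3,-27.3,11,19.9,-2.4,0,255],[-4.3,-35.5,13,24.8,-3,0,255],[-5.3,-43.9,15,29.8,-3.6,0,255],[-6.4,-53,16,34.8,-4.2,0,255],[-7.5,-61.8,16,39.7,-4.8,0,255],[-8.6,-71,18,44.7,-5.5,0,255],[-9.8,-80.4,19,49.7,-6.1,0,255],[-9.8,-80.4,19,49.7,-6.1,0,255],[-9.8,-80.4,19,49.7,-6.1,0,255],[-11,-90,19,54.6,-6.7,0,255],[-12.1,-99.3,18,59.6,-7.3,0,255],[-13.2,-108.5,16.5,64.5,-7.9,0,255],[-14.4,-117.8,14.5,69.5,-8.5,0,255],[-15.5,-126.5,11,74.5,-9.1,0,255],[-16.5,-135.3,7.5,79.4,-9.7,0,255],[-16.5,-135.3,7.5,79.4,-9.7,0,255],[-16.5,-135.3,7.5,79.4,-9.7,0,255]]'
python3 - <<'E'
from h import *
o=bot.get_obs();M=R.from_rotvec(o["tool_rot"]).as_matrix();S=np.c_[-M[:,0],M[:,1],-M[:,2]]
print(o["ee_pos"]+S@[.06,0,-.091],np.degrees(np.arcsin(-S[2,0])),o["joint_pos"].round(2))
t,*_=cam("top"); a=cv2.resize(t[90:240,330:480],(400,400),interpolation=cv2.INTER_CUBIC)
s,*_=cam("side"); b=cv2.resize(s[60:220,230:390],(400,400),interpolation=cv2.INTER_CUBIC)
cv2.imwrite("pics/t7.png",np.hstack([a,b])[...,::-1])
E
```

```text
clock: 17.15
ee_pos: [0.5888, -0.297, 0.2396]
tool_rot: [-1.698, -1.501, -0.978]
force: [0.9, -0.2, -1.7]
finger_gap: 0.0184
[ 0.59485094 -0.24881092  0.14195375] 59.83391706269195 [-0.77  1.01  0.9   2.27  0.76  0.58]
```

View pics/t7.png

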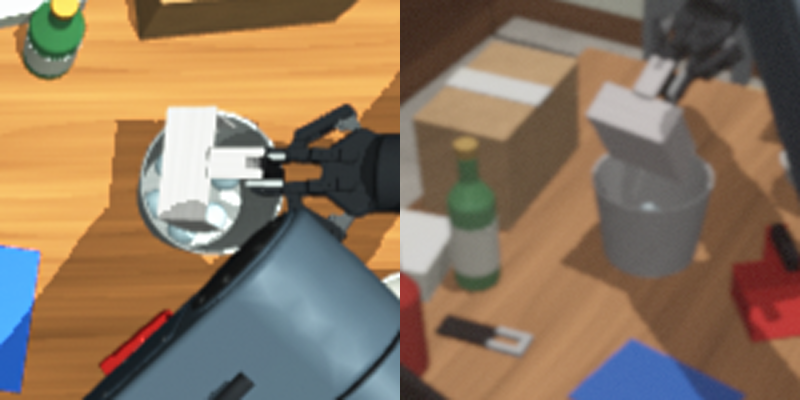

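```bash
python3 -m jog '[[1,9,13,-5,0.6,0,255],[2,18,26,-10,1.2,0,255],[3.3,26.7,39,-14.9,1.8,0,255],[4.4,36,50,-19.9,2.4,0,255],[5.5,45.5,60,-24.8,3,0,255],[6.7,55,71,-29.8,3.6,0,255],[7.8,64,71,-34.8,4.2,0,255],[9,73,71,-39.7,4.8,0,255],[10.1,82.6,66,-44.7,5.4,0,255],[11.1,91,63,-49.7,6.1,0,255],[12.1,100,60,-54.6,6.7,0,255],[13.2,108,60,-59.6,7.3,0,255],[13.2,108,60,-59.6,7.3,0,255],[13.2,108,60,-59.6,7.3,0,255]]'
python3 - <<'E'
from h import *
o=bot.get_obs();M=R.from_rotvec(o["tool_rot"]).as_matrix();S=np.c_[-M[:,0],M[:,1],-M[:,2]]
print(S.round(3).tolist(),o["ee_pos"],np.degrees(np.arctan2(S[1,0],S[0,0])),o["joint_pos"].round(2))
c=R.from_euler("z",-17,degrees=True).as_matrix()
print("turn to level yaw -17:",np.degrees(R.from_matrix(c@S.T).as_rotvec()))
E
```

```text
clock: 18.42
ee_pos: [0.6014, -0.1859, 0.3049]
tool_rot: [2.341, 2.083, 0.005]
force: [-0.7, -0.4, -2.0]
finger_gap: 0.0182
[[-0.116, 0.993, -0.008], [-0.993, -0.116, 0.004], [0.003, 0.008, 1.0]] [ 0.60139588 -0.18587356  0.30488904] -96.66488938651794 [-0.3   0.41  0.38  1.53 -0.    1.39]
turn to level yaw -17: [-0.11794419  0.54243893 79.66356293]
```

```bash
python3 -m jog '[[-5,6,0,0,0,2,255],[-14,16,0,0,0.1,7,255],[-25,29,0,0,0.1,13,255],[-37,43,0,0,0.2,19,255],[-49,57,0,0,0.2,25,255],[-61,71,0,0,0.3,31,255],[-73,85,0,0,0.3,37,255],[-85,99,0,0,0.4,43,255],[-97,113,0,0,0.4,49,255],[-109,127,0,0,0.4,55,255],[-120,140,-20,0,0.5,61,255],[-131,152,-40,0,0.5,67,255],[-140,163,-65,0,0.5,73,255],[-147,171,-90,-0.1,0.5,78,255],[-151,175,-115,-0.1,0.5,80,255],[-151,175,-140,-0.1,0.5,80,255],[-151,175,-160,-0.1,0.5,80,255],[-151,175,-170,-0.1,0.5,80,255],[-151,175,-170,-0.1,0.5,80,255],[-151,175,-170,-0.1,0.5,80,255]]'
python3 - <<'E'
from h import *
o=bot.get_obs();M=R.from_rotvec(o["tool_rot"]).as_matrix();S=np.c_[-M[:,0],M[:,1],-M[:,2]]
print(S.round(3).tolist(),o["ee_pos"],"origin",o["ee_pos"]+S@[.01,0,-.091])
im,K,P,Q,s=cam("wrist"); np.savez("w3.npz",im=im,K=K,P=P,Q=Q); cv2.imwrite("pics/w3.png",im[...,::-1])
E
```

```text
clock: 20.08
ee_pos: [0.4508, -0.0145, 0.132]
tool_rot: [-0.463, -3.107, 0.004]
force: [1.0, 0.1, -2.1]
finger_gap: 0.0182
[[0.957, 0.292, 0.001], [-0.292, 0.957, 0.003], [0.0, -0.003, 1.0]] [ 0.45077883 -0.01447736  0.13201177] origin [ 0.460289   -0.01763868  0.04101417]
```

View pics/w3.png

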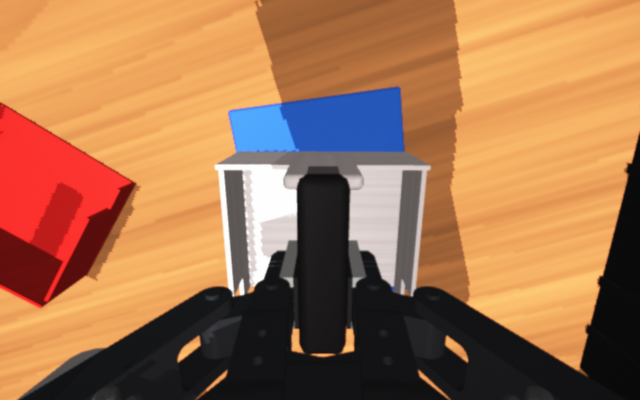

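The scoop is empty, level and centred over the mat, whose rear edge runs from (229,110) to (400,88). I'll lower it.

```bash
python3 -m jog '[[0,2,-12,0,0,0,255],[0,2,-22,0,0,0,255],[0,2,-28,0,0,0,255],[0,2,-31,0,0,0,255],[0,2,-33,0,0,0,255],[0,2,-33,0,0,0,255]]'; python3 -m jog '[[0,0,-1,0,0,0,255],[0,0,-1,0,0,0,255]]'
```

```text
clock: 20.63
ee_pos: [0.4512, -0.0123, 0.0985]
tool_rot: [0.462, 3.107, -0.006]
force: [-0.4, 0.2, -2.4]
finger_gap: 0.0184
clock: 20.8
ee_pos: [0.4512, -0.0123, 0.0975]
tool_rot: [0.462, 3.107, -0.006]
force: [0.1, 0.4, -2.4]
finger_gap: 0.0183
```

```bash
python3 -m jog '[[0,0,-1,0,0,0,255],[0,0,-1,0,0,0,255]]'; python3 -m jog '[[0,0,-0.7,0,0,0,255],[0,0,-0.7,0,0,0,255]]'
```

```text
clock: 20.97
ee_pos: [0.4511, -0.0125, 0.0972]
tool_rot: [0.462, 3.107, -0.006]
force: [-4.6, -2.4, 10.4]
finger_gap: 0.0186
clock: 21.13
ee_pos: [0.4511, -0.0127, 0.0971]
tool_rot: [0.462, 3.106, -0.007]
force: [-7.4, -4.6, 19.0]
finger_gap: 0.0181
```

```bash
python3 -m jog '[[0,0,1.2,0,0,0,255],[0,0,1.2,0,0,0,255],[0,0,1.2,0,0,0,0],[0,0,1.2,0,0,0,0],[0,0,1.2,0,0,0,0],[0,0,1.2,0,0,0,0],[0,0,1.2,0,0,0,0],[0,0,1.2,0,0,0,0],[0,0,1.2,0,0,0,0],[0,0,10,0,0,0,0],[0,0,40,0,0,0,0],[0,0,80,0,0,0,0],[0,0,120,0,0,0,0],[-40,0,160,0,0,0,0],[-80,20,180,0,0,0,0],[-120,60,180,0,0,0,0],[-150,95,180,0,0,0,0],[-150,120,180,0,0,0,0],[-150,150,180,0,0,0,0],[-150,150,180,0,0,0,0]]'
python3 - <<'E'
from h import *
t,K,P,Q,_=cam("top"); cv2.imwrite("pics/t8.png",cv2.resize(t[105:245,170:445],None,fx=2.9,fy=2.9,interpolation=cv2.INTER_CUBIC)[...,::-1])
E
```

```text
clock: 22.8
ee_pos: [0.299, 0.1431, 0.2767]
tool_rot: [0.45, 3.108, -0.0]
force: [0.5, -1.7, 0.2]
finger_gap: 0.0855
```

View pics/t8.png

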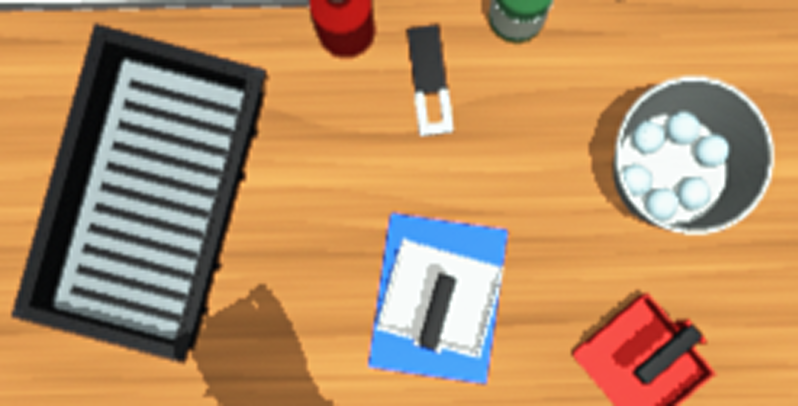

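All six pieces are in the bucket, the bucket hasn't moved, the tub is empty and the scoop stands centred on its mat.

```bash
python3 -c "
from rig import bot
print(bot.hand_in(), bot.get_obs()['clock'])"
```

```text
the job is handed in; nothing more can be done
the job is handed in; nothing more can be done
```

The job is handed in: all six ice pieces went from the tub into the bucket in one scoop, and the scoop is back on its blue mat. The last arm clock reading was 22.8 s, against the 72 s limit.

- **Scooping:** I felt for the grate and touched it with the scoop's underside about 24 mm above the table. I then pushed the scoop along it to the far wall, tilted the lip up and lifted. The highest force I read with the scoop in the tub was about 8 N against its limit of 50 N, though I only had readings at the end of each move.
- **Final picture:** six pieces lie in the bucket, the tub is empty, and the bucket, the red bottle, the green bottle and the near opener are where they were. The jar, bowl and other opener were outside this picture, but the arm's path kept clear of them.
- **Scoop placing:** it stands upright near the mat centre, with its measured position within about 5 mm of it. The gripper is open and clear.
- **Disagreements along the way:** the tub's rim measured about 17 mm wider than the stated outside size. I took that to be a flange and used the inner rim instead. My first tub centre was about 10 mm off the later wrist-camera one, and I used the later one.
- **Close to limits:** at the steepest point of the pour, the fourth joint was at its 2.27 rad range limit. Setting the scoop down reached about 20 N on the mat. I saw no other checks fail.

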